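Wedge up the drooping stock riser

TASK

The front of the plywood stock riser on the packing table droops. Lift the wooden wedge out of its little cardboard box, lay it flat on the table and let go of it; then take it again and push it, thin end first, under the middle of the riser's front edge until the riser is level against its stop and the wedge is jammed tight. Let go, and leave the other things on the table where they are.

Things in the scene. Friction and masses are not known exactly. Their poses are not given: they have to be found in the camera images.
- wedge_center (a point): Centre of the loose wooden wedge (110 g): 150 long, 45 wide, 40 thick at the blunt end, tapering evenly to 4 at the thin end, alike on both sloping faces. The point is on its centre line, 75 from either end. Axes: z along its length to the thin end, y across its 45 width, x through its thickness. It starts upright in the holder, thin end up, its foot 4 above the table.
- wedge_tip (a point): Middle of the wedge's thin end, 75 from wedge_center along the wedge's z; same axes.
- holder: Open cardboard box fixed to the table, 95 x 95 outside, 60 high, walls and floor 4 thick, in which the wedge stands loosely on its blunt end. Origin at the centre of its underside.
- riser_front (a point): Middle of the lower front edge of the riser: a plywood board 280 wide (along y), 280 deep, 15 thick, hinged on a rail under its rear edge. Axes: x inwards under the board (the push direction; it tips with the board), y along the front edge. From table to this edge: 10 drooped, 28 level. Short rubber feet hang 125 to either side; between them it is open for 230 inwards.
- riser_stock (a point): Middle of the foot of the white boxes fixed on the riser board: on the board's top, 105 behind its front edge. The boxes rise up to 70 above the board, over nearly its full width.
- riser_lip (a point): Point on the top of the riser board, in the bare strip between front edge and boxes, 50 behind the edge. The board droops 0.069 rad at the start (hinge 260 behind the front edge) and rises to level, where a firm stop at the hinge ends it. Its weight bears on the wedge with about 4 N; pushing the wedge in takes 8 to 15 N, rising steeply at the stop (25 N jams it), with the wedge about 100 under the edge.
- carton: Bystander, to be left alone: sealed brown cardboard carton, 110 x 110 x 90 high. Origin at the centre of its underside.
- tape: Bystander, to be left alone: roll of packing tape lying flat, 90 across, 45 high. Origin at the centre of its underside.
- stock_a: Bystander, to be left alone: white stock box lying flat, 150 x 80 x 40 high. Origin at the centre of its underside.
- stock_b: Bystander, to be left alone: another white stock box, 150 x 80 x 40 high. Origin at the centre of its underside.
- cutter: Bystander, to be left alone: black flat box cutter, 170 x 24 x 14. Origin at the centre of its underside.
- mug: Bystander, to be left alone: white mug, 80 across, 90 high. Origin at the centre of its underside.
- bottle: Bystander, to be left alone: white plastic bottle, 60 across, 160 high. Origin at the centre of its underside.
Things that resemble listed ones, but are neither listed nor needed, are in the scene too. What is meant by the part that bears wedge_center is not turquoise, and is the smaller of those in its own colour.

How it is judged:
On the way:
1. the wedge lies flat on one of its sloping faces on the table, let go of (angle between wedge_center's own y axis and vertical between 1.4 and 1.742 rad and angle between wedge_center's own z axis and vertical between 1.35 and 1.8 rad and height (world z) of wedge_center below 0.03 m and contact force between the fingers and wedge below 0.05 N), for 0.2 s.
At the end, for the whole second after the job is handed in: The wedge lies at rest flat on a sloping face, its thin end over 60 mm inside the riser front edge and within 60 mm of its middle; the riser is level (lower front edge over 26 mm above the table, 28 being level) and bears on the wedge with over 6 N (its weight alone is about 4 N) (angle between wedge_center's own y axis and vertical between 1.4 and 1.742 rad and angle between wedge_center's own z axis and vertical between 1.35 and 1.8 rad and height (world z) of riser_front above 0.026 m and contact force between wedge and riser above 6 N and x of wedge_tip in the frame of riser_front above 0.06 m and y of wedge_tip in the frame of riser_front between -0.06 and 0.06 m and linear speed of wedge below 0.01 m/s); the robot touches nothing.
It fails at once if another loose thing on the table (carton, tape roll, white boxes, cutter, mug, bottle) is shifted more than 50 mm (distance of any of carton, tape, stock_a, stock_b, cutter, mug, bottle from where it was at the start of the episode above 0.05 m).
It also fails if it takes over 72 s, if anything falls off the work surface, if the arm or the gripper's body presses on something with over 40 N, if the wrist force passes 120 N, or if a joint passes its speed limit or range.

ROBOT

A 6-joint arm with a two-finger parallel gripper is mounted at the origin on the work surface. World frame = base frame: x ahead of the robot, y to its left, z up, the work surface at z = 0. Lengths are in m, angles in rad, forces in N, time in s.
With the tool pointing down it reaches from about 0.425 to 0.95 m from the base axis. Payload 3.5 kg.
Tool frame: the origin (TCP) lies at the very end of the fingers, on their centre line; the grasp point (between the pads) lies 19 mm behind it; z points along the fingers, y is the line along which they close (so a half turn about z gives the same grasp; the last joint's range is limited). The gripper opens to 85 mm and grips with 20 to 120 N. Pads are 22 mm wide; open, the fingers measure 114 mm over their backs; the gripper's body (76 mm by 85 mm) begins 54 mm behind the grasp point. The pads swing forward as they close: fully open they stand 13 mm farther back than shut.
Start: joints at [-1.34, 0.286, 1.577, -0, 1.279, -0.15], TCP at [0.251, -0.627, 0.231] pointing down, gripper open.
Joint ranges: [-2.77, 2.77], [-0.9, 2.22], [0.21, 2.48], [-1.53, 4.67], [0.24, 2.81], [-2.84, 2.84]. Speed limits (rad/s): [2.79, 2.79, 3.14, 3.14, 3.14, 3.14].

INTERFACE

Orientations are given as a rotation vector (axis times angle).
In Python, from cell import arm gives the robot as it stands.
- The arm moves only by the shell command python3 -m pendant 'ROWS' [OPENING] [FORCE]. ROWS is text: rows parted by semicolons, each of 6 numbers parted by spaces: the shift along the tool's x, y, z in mm, then the turn, a rotation vector about the tool's x, y, z in degrees. A call has 1 to 12 rows; each row is the pose to reach, as a shift and turn from the pose commanded when the call began, along the tool's axes at that moment; what a row does not reach only later rows make up. A row lasts 1/12 s, in which the tool goes at most 41.7 mm and 7.16 degrees, less where a joint would pass 70% of its speed; a pose out of reach is approached as far as the arm can. A call with a gripper value outside its range is refused whole. OPENING is the closure, from -1 (fully open) to 1 (shut), set as the call begins (- or left out, the last holds). The fingers move at their own pace and stop on an object; FORCE is the grip in N (left out, the last holds). Time passes only in rows, so rows that repeat a pose let the fingers close. It gives the time, the measured TCP pose, the force, the opening and the grip force at its end, in the units of the state.
- arm.observe(): the state, without advancing time (a new reading comes with each control period).
- arm.grab_frame(name): name is "side" or "top"; returns a dict with "pixels" (400x640x3 uint8, blue, green, red), "K" (3x3 intrinsics, pixels), "dist_coeffs" ([k1, k2, p1, p2, k3] as OpenCV has them; the pictures are not rectified), "eye" and "rotation" of the camera in the world. Camera axes: x right, y up, looking along -z (the intrinsics and any distortion apply to the point x, -y, -z); pixel columns grow to the right and rows downward; lengths in m; the calibration is good to about 2 mm. A picture is of the moment at which its call begins. There is no depth.
- arm.job_done(): hands the job in; it is judged then, once.
The state is a dict: "clock": time; "joint_positions": joint angles; "joint_velocities": joint speeds; "tau": joint torques, N m; "tcp_pos": TCP position; "tcp_rot": TCP orientation; "force": force on the tool from outside, world axes, zero at the start; "moment": the same for the moment, N m; "opening": finger opening in m; "grasp_force": force on a finger pad.
Only numpy, scipy, OpenCV 4.12 (cv2) and the standard library are available. Lean on these libraries where they do the work, as an engineer would, in place of code of your own. Each camera call takes 0.05 s, during which the arm holds its last target. There are 200 camera calls.

## Working session

There is one attempt and no reset: what is moved stays moved. The work goes in short steps, Python scripts to look and compute and a shell command to move; the robot and the scene stay as the last step left them, time stands still between calls to the robot, and variables do not carry over. Pictures are saved under pics/ and viewed, at most 10 in all, crops included, and the job is handed in when it is done.

```bash
ls; mkdir -p pics; python3 - <<'E'
from cell import arm
import cv2
for n in("side","top"):
    f=arm.grab_frame(n);cv2.imwrite(f"pics/{n}0.png",f["pixels"]);print(n,f["K"],f["dist_coeffs"],f["eye"],f["rotation"])
print(arm.observe())
E
```

```text
pics
side [[411.24294372   0.         317.92195043]
 [  0.         411.24294372 203.51071268]
 [  0.           0.           1.        ]] [-0.08436051  0.          0.          0.          0.        ] [0.18126706 0.88226795 0.94078846] [ 0.23524118 -1.15068529 -2.48004157]
top [[451.26361313   0.         321.01690967]
 [  0.         451.26361313 198.61576416]
 [  0.           0.           1.        ]] [-0.10328359  0.          0.          0.          0.        ] [ 0.45980622 -0.00903655  1.63167723] [ 0.06825521 -0.06521879 -1.59352419]
{'clock': 0.1, 'joint_positions': array([-1.34002848e+00,  2.87100804e-01,  1.57801366e+00, -1.93648734e-05,
        1.27860859e+00, -1.50006339e-01]), 'joint_velocities': array([-2.30972777e-06, -1.36475303e-03, -4.16234817e-03, -3.19498906e-04,
       -1.49142826e-04,  1.05295186e-05]), 'tau': array([ 7.18508636e-04, -4.07294226e+01, -2.93698418e+01, -1.41712458e-04,
        3.39477883e-03,  8.41062729e-06]), 'tcp_pos': array([ 0.2507395 , -0.62606724,  0.23007885]), 'tcp_rot': array([-3.08273625e+00, -5.94117811e-01,  1.64079727e-04]), 'force': array([-0.39474805, -0.70749496, -0.59722686]), 'moment': array([ 0.00314864,  0.01826399, -0.01721506]), 'grasp_force': 0.0, 'opening': 0.08521873317563464}
```

View pics/side0.png

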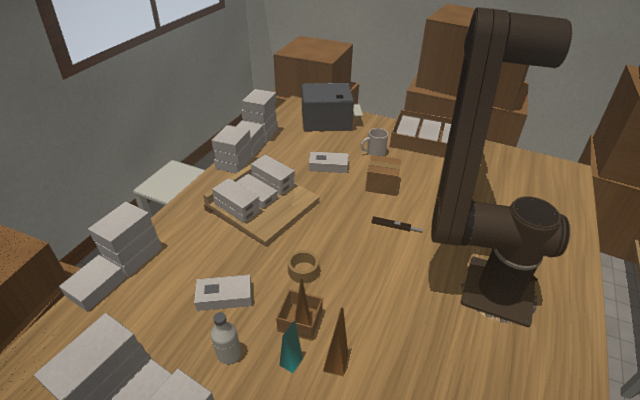

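View pics/top0.png

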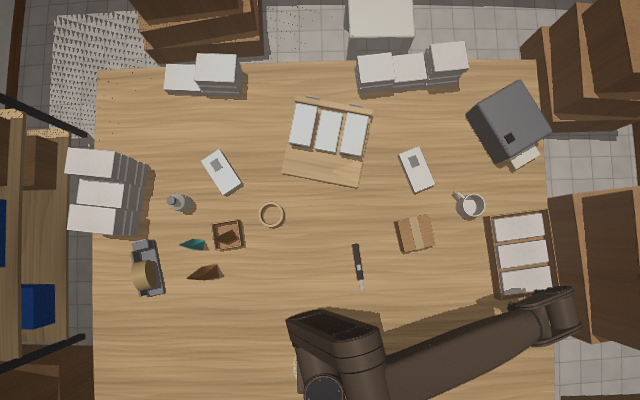

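Side view: the candidates are the turquoise wedge (291,345), the large brown wedge (338,340) and the smaller brown wedge in the box (302,300). The one in the box fits the description. The riser front edge in the top view runs from about (282,175) to (358,187).

```bash
cat > h.py <<'E'
import numpy as np,cv2
from scipy.spatial.transform import Rotation as R
from cell import arm
def ray(f,px):
    p=cv2.undistortPoints(np.array([[px]],float),f["K"],np.array(f["dist_coeffs"],float))[0,0]
    d=R.from_rotvec(f["rotation"]).apply([p[0],-p[1],-1]);return np.array(f["eye"]),d/np.linalg.norm(d)
def plane(f,px,z):
    o,d=ray(f,px);return np.round(o+d*(z-o[2])/d[2],4)
def cross(fa,pa,fb,pb):
    a,u=ray(fa,pa);b,v=ray(fb,pb)
    s,t=np.linalg.lstsq(np.c_[u,-v],b-a,rcond=None)[0]
    return np.round((a+u*s+b+v*t)/2,4),round(float(np.linalg.norm(a+u*s-b-v*t)),4)
def proj(f,P):
    Rm=R.from_rotvec(f["rotation"]).as_matrix();q=(np.atleast_2d(P)-f["eye"])@Rm*[1,-1,-1]
    return cv2.projectPoints(q,np.zeros(3),np.zeros(3),f["K"],np.array(f["dist_coeffs"],float))[0][:,0]
E
python3 - <<'E'
from h import *
t=arm.grab_frame("top");s=arm.grab_frame("side")
a=cv2.resize(t["pixels"][180:290,170:300],None,fx=5,fy=5,interpolation=2)[:, :400]
b=cv2.resize(s["pixels"][265:380,260:360],None,fx=4,fy=4,interpolation=2)
c=cv2.resize(t["pixels"][90:195,275:380],None,fx=4,fy=4,interpolation=2)
a=cv2.resize(t["pixels"][205:265,200:300],None,fx=4,fy=3.99,interpolation=2)
o=np.zeros((460,800,3),np.uint8);o[:,:400]=b;o[:239,400:]=a[:239]
cv2.imwrite("pics/crop1.png",o)
o=np.zeros((480,800,3),np.uint8);o[:420,:420]=c
d=cv2.resize(s["pixels"][150:245,195:325],None,fx=2.9,fy=2.9,interpolation=2);o[:d.shape[0],420:420+d.shape[1]]=d
cv2.imwrite("pics/crop2.png",o)
E
```

```text
(no output)
```

View pics/crop1.png

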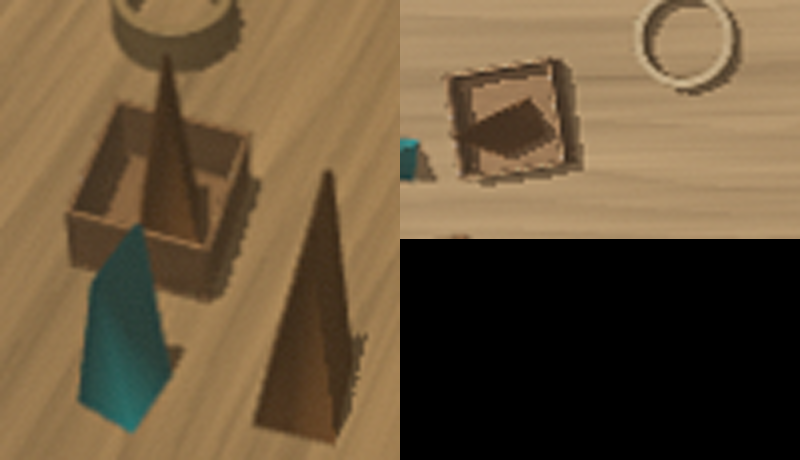

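View pics/crop2.png

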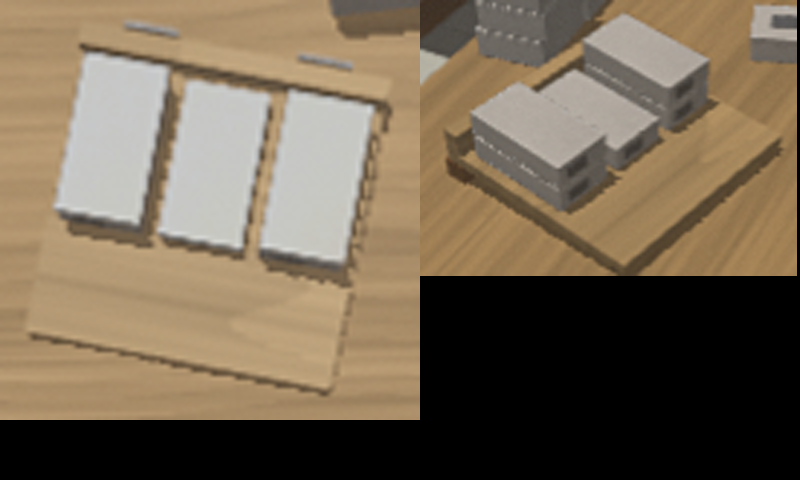

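Crops: the box wedge has its tip at side (301.8,278.8). Its base is near top (230,237), with the width running roughly along the side camera's view. The riser's front edge is clear, about (282,174) to (357,187) in the top view.

```bash
python3 - <<'E'
from h import *
t=arm.grab_frame("top");s=arm.grab_frame("side")
T=lambda u,v:(275+u/4,90+v/4)
print("riser FL,FR top z=.025", plane(t,T(28,333),.025),plane(t,T(330,391),.025))
S=lambda u,v:(195+(u-420)/2.9,150+v/2.9)
print("side FL,FR", plane(s,S(625,265),.025),plane(s,S(780,145),.025))
print("riser rear", plane(t,T(80,45),.05),plane(t,T(385,100),.05))
print("wedge tip side z.154",plane(s,(301.75,278.75),.154))
C=plane(t,(230.2,237.3),.004);print("base C",C)
H=[plane(t,(200+(u-400)/4,205+v/4),.06) for u,v in[(447,78),(553,62),(576,165),(465,182)]];print("holder rim",H,np.mean(H,0),[np.linalg.norm(H[i]-H[i-1]) for i in range(4)])
g=cv2.cvtColor(t["pixels"],cv2.COLOR_BGR2GRAY)[222:252,208:246]
m=(g<65).astype(np.uint8);n,l,st,ce=cv2.connectedComponentsWithStats(m);k=1+st[1:,4].argmax()
for r in g: print(''.join('%3d '%v for v in r[::1]) if 0 else ''.join('#' if v<55 else '+' if v<75 else '.' for v in r))
for n,p in dict(carton=(415,233),tape=(271,215),cutter=(358,265),stA=(221,172),stB=(416,170),teal=(194,244),brown=(205,272)).items(): print(n,plane(t,p,.03))
# hypothesis check
for ctr in [C[:2]]:
  w=np.array([-.5,.87]);a=w*.0225;b=np.array([.87,.5])*.02
  P=[[*(ctr+i*a+j*b),.004] for i in(1,-1) for j in(1,-1)]+[[*(ctr+i*a),.154] for i in(1,-1)]
  print(proj(t,P).round(1).tolist(),proj(s,P).round(1).tolist())
E
```

```text
riser FL,FR top z=.025 [0.6911 0.1305 0.025 ] [ 0.6322 -0.1391  0.025 ]
side FL,FR [0.6912 0.1342 0.025 ] [ 0.6253 -0.1193  0.025 ]
riser rear [0.9483 0.0778 0.05  ] [ 0.891 -0.195  0.05 ]
wedge tip side z.154 [0.4763 0.3118 0.154 ]
base C [0.4656 0.3239 0.004 ]
holder rim [array([0.5114, 0.3773, 0.06  ]), array([0.5234, 0.2835, 0.06  ]), array([0.4333, 0.2643, 0.06  ]), array([0.4204, 0.3621, 0.06  ])] [0.472125 0.3218   0.06    ] [np.float64(0.09226071753460406), np.float64(0.09456447535940761), np.float64(0.09212301558242648), np.float64(0.09864709828474429)]
.................+#++.++......+++.....
...........+#++++++.....+..+..+++.....
.....+#+#++++.......+++.......#++.....
.....+++......................+++.....
.....+++......................+++.....
.....++........................++.....
.....++++......................+++....
.....+++.......................+++....
.....++++..............++......#++....
......+++...........+.+++......#++....
......+++.........++#+++++.....+++....
......+++.+.....++#+#++++++.....++....
......+++.....++##+##++++++.....+++...
......+++...++++#++#++#+
[... 340 characters left out ...]
....................#++..
........++++.....................+++..
........#+............................
........##++...............+..........
........+............+................
......................................
......................................
......................................
carton [ 0.4652 -0.3387  0.03  ]
tape [0.5416 0.1717 0.03  ]
cutter [ 0.3577 -0.1324  0.03  ]
stA [0.7006 0.3504 0.03  ]
stB [ 0.6909 -0.3516  0.03  ]
teal [0.4442 0.4494 0.03  ]
brown [0.3443 0.4104 0.03  ]
[[222.1, 235.8], [227.7, 245.3], [232.7, 229.3], [238.3, 238.8], [215.1, 240.9], [226.8, 233.8]] [[296.9, 327.3], [312.3, 326.2], [296.1, 312.8], [310.9, 311.8], [304.1, 291.3], [302.9, 276.5]]
```

```bash
cat >> h.py <<'E'
def rotdown(yaw,tilt=0):
    "tool z down, tool y at angle yaw (deg, world); tilt (deg) about tool y"
    y=np.deg2rad(yaw);Y=np.array([np.cos(y),np.sin(y),0]);Z=np.array([0,0,-1.]);X=np.cross(Y,Z)
    return R.from_matrix(np.c_[X,Y,Z])*R.from_euler('y',tilt,degrees=True)
def go(pos,rot=None):
    o=arm.observe();r=R.from_rotvec(o["tcp_rot"]);rot=rot or r
    print("shift",(r.inv().apply(np.array(pos)-o["tcp_pos"])*1000).round(1),"turn",np.rad2deg((r.inv()*rot).as_rotvec()).round(1))
def st():
    o=arm.observe();m=R.from_rotvec(o["tcp_rot"]).as_matrix();print(o["clock"],o["tcp_pos"].round(4),"y",m[:,1].round(3),"z",m[:,2].round(3),"q",o["joint_positions"].round(2),"F",o["force"].round(1),"open",round(o["opening"],4),"grip",round(o["grasp_force"],1))
E
python3 - <<'E'
from h import *
st();go([.58,-.1,.3],rotdown(90));go([.58,-.1,.3],rotdown(-90))
E
```

```text
0.3 [ 0.2508 -0.6264  0.2308] y [ 0.372 -0.928 -0.001] z [-0.     0.001 -1.   ] q [-1.34  0.29  1.58  0.    1.28 -0.15] F [-0.4  0.5  0.5] open 0.085 grip 0.0
shift [ 501.2 -366.4  -68.8] turn [-0.000e+00 -1.000e-01 -1.582e+02]
shift [ 501.2 -366.4  -68.8] turn [-0.   0.  21.8]
```

```bash
python3 -m pendant '500 -366 -69 0 0 -10;500 -366 -69 0 0 -10;500 -366 -69 0 0 -10;500 -366 -69 0 0 -10;500 -366 -69 0 0 -10;500 -366 -69 0 0 -10;500 -366 -69 0 0 -10;500 -366 -69 0 0 -10;500 -366 -69 0 0 -10;500 -366 -69 0 0 -10;500 -366 -69 0 0 -10;500 -366 -69 0 0 -10' -1 30
python3 - <<'E'
from h import *
st();go([.469,.322,.25],rotdown(-58))
E
```

```text
clock: 1.3
tcp_pos: [0.5147, -0.2032, 0.2872]
tcp_rot: [3.021, 0.861, 0.001]
force: [0.2, -0.2, 0.2]
opening: 0.0856
grasp_force: 0.0
1.3 [ 0.5147 -0.2032  0.2872] y [ 0.527 -0.85   0.001] z [ 0.001 -0.    -1.   ] q [-0.56 -0.02  1.82 -0.    1.35  0.46] F [ 0.2 -0.2  0.2] open 0.0856 grip 0.0
shift [ 238.  -470.4   36.9] turn [ 0.  -0.  -0.2]
```

```bash
python3 -m pendant '238 -470 37 0 0 0;238 -470 37 0 0 0;238 -470 37 0 0 0;238 -470 37 0 0 0;238 -470 37 0 0 0;238 -470 37 0 0 0;238 -470 37 0 0 0;238 -470 37 0 0 0;238 -470 37 0 0 0;238 -470 37 0 0 0;238 -470 37 0 0 0;238 -470 37 0 0 0' 
python3 -m pendant '0 0 0 0 0 0;0 0 0 0 0 0'
python3 - <<'E'
from h import *
st();go([.469,.322,.18],rotdown(-58))
s=arm.grab_frame("side");t=arm.grab_frame("top")
a=cv2.resize(s["pixels"][180:340,230:390],None,fx=3.5,fy=3.5,interpolation=2)
cv2.imwrite("pics/c3.png",a)
E
```

```text
clock: 2.3
tcp_pos: [0.4702, 0.2939, 0.2518]
tcp_rot: [3.021, 0.862, 0.001]
force: [0.0, 0.7, -0.1]
opening: 0.085
grasp_force: 0.0
clock: 2.47
tcp_pos: [0.47, 0.2937, 0.2512]
tcp_rot: [3.019, 0.868, -0.001]
force: [0.1, -0.2, -0.1]
opening: 0.0858
grasp_force: 0.0
2.4667 [0.47   0.2937 0.2512] y [ 0.531 -0.847  0.   ] z [-0.001 -0.001 -1.   ] q [ 0.38  0.01  1.85 -0.    1.28  1.39] F [ 0.1 -0.2 -0.1] open 0.0858 grip 0.0
shift [ 14.2 -24.5  71.1] turn [0.  0.1 0.1]
```

View pics/c3.png

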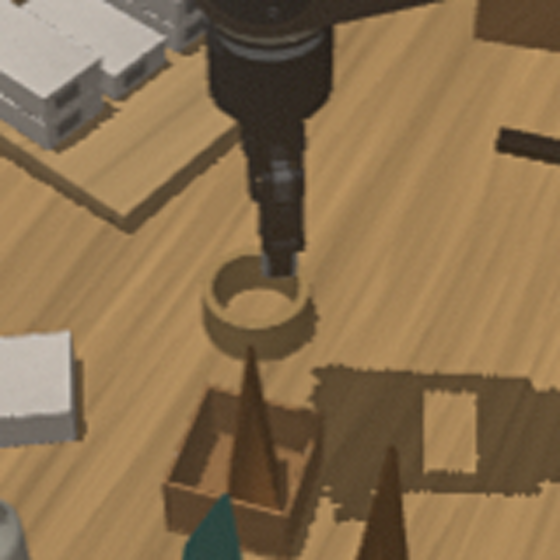

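The side crop shows the finger blade edge-on, in line with the wedge's narrow side, with the tip at about (250,348) in the crop. I'll descend and grip.

```bash
python3 -m pendant '14 -25 40 0 0 0;14 -25 40 0 0 0;14 -25 80 0 0 0;14 -25 115 0 0 0;14 -25 154 0 0 0;14 -25 154 0 0 0;14 -25 154 0 0 0' 
python3 -m pendant '0 0 0 0 0 0;0 0 0 0 0 0;0 0 0 0 0 0;0 0 0 0 0 0;0 0 0 0 0 0;0 0 0 0 0 0;0 0 0 0 0 0;0 0 0 0 0 0' 1 40
python3 - <<'E'
from h import *
st()
E
```

```text
clock: 3.15
tcp_pos: [0.4684, 0.3184, 0.0958]
tcp_rot: [3.021, 0.858, -0.01]
force: [-0.4, 0.5, 0.6]
opening: 0.0857
grasp_force: 0.0
clock: 3.82
tcp_pos: [0.4715, 0.3218, 0.1013]
tcp_rot: [-3.02, -0.861, -0.009]
force: [-0.1, 1.3, 7.2]
opening: 0.046
grasp_force: 39.0
3.8167 [0.4715 0.3218 0.1013] y [ 0.527 -0.85   0.   ] z [ 0.005  0.003 -1.   ] q [0.42 0.2  1.94 0.   1.   1.44] F [-0.1  1.3  7.2] open 0.046 grip 39.0
```

```bash
python3 -m pendant '0 0 -40 0 0 0;0 0 -80 0 0 0;0 0 -120 0 0 0;0 0 -150 0 0 0;0 0 -150 0 0 0'
python3 - <<'E'
from h import *
st();go([.535,.024,.28],rotdown(-102.3,-50));go([.535,.024,.28],rotdown(-102.3))
E
```

```text
clock: 4.23
tcp_pos: [0.4733, 0.3221, 0.2579]
tcp_rot: [-3.019, -0.861, -0.026]
force: [1.4, -0.0, -0.2]
opening: 0.0451
grasp_force: 40.3
4.2333 [0.4733 0.3221 0.2579] y [ 0.528 -0.849  0.003] z [ 0.016  0.007 -1.   ] q [ 0.42  0.03  1.81 -0.    1.28  1.44] F [ 1.4 -0.  -0.2] open 0.0451 grip 40.3
shift [-104.5  285.8  -23.1] turn [ 19.1 -48.4  41.4]
shift [-104.5  285.8  -23.1] turn [-0.2 -1.  44.1]
```

Translate and yaw first, then tilt.

```bash
python3 -m pendant '-104 286 -23 0 0 44;-104 286 -23 0 0 44;-104 286 -23 0 0 44;-104 286 -23 0 0 44;-104 286 -23 0 0 44;-104 286 -23 0 0 44;-104 286 -23 0 0 44;-104 286 -23 0 0 44;-104 286 -23 0 0 44;-104 286 -23 0 0 44'
python3 -m pendant '0 0 0 0 -50 0;0 0 0 0 -50 0;0 0 0 0 -50 0;0 0 0 0 -50 0;0 0 0 0 -50 0;0 0 0 0 -50 0;0 0 0 0 -50 0;0 0 0 0 -50 0;0 0 0 0 -50 0;0 0 0 0 -50 0'
python3 - <<'E'
from h import *
st();go([.535,.024,.09],rotdown(-102.3,-50))
s=arm.grab_frame("side");cv2.imwrite("pics/s4.png",cv2.resize(s["pixels"][100:340,180:500],None,fx=2.2,fy=2.2))
E
```

```text
clock: 5.07
tcp_pos: [0.5318, 0.0223, 0.2702]
tcp_rot: [-3.123, 0.336, 0.001]
force: [0.1, 0.5, -0.7]
opening: 0.0451
grasp_force: 40.8
clock: 5.9
tcp_pos: [0.5319, 0.0238, 0.2709]
tcp_rot: [-2.756, 0.291, 1.281]
force: [0.3, -0.7, -0.9]
opening: 0.0445
grasp_force: 40.7
5.9 [0.5319 0.0238 0.2709] y [-0.209 -0.978 -0.   ] z [-0.748  0.16  -0.645] q [-0.16  0.42  1.5   0.04  2.09  1.62] F [ 0.3 -0.7 -0.9] open 0.0445 grip 40.7
shift [140.2  -0.8 114.4] turn [ 0.2 -0.1  0.2]
```

View pics/s4.png

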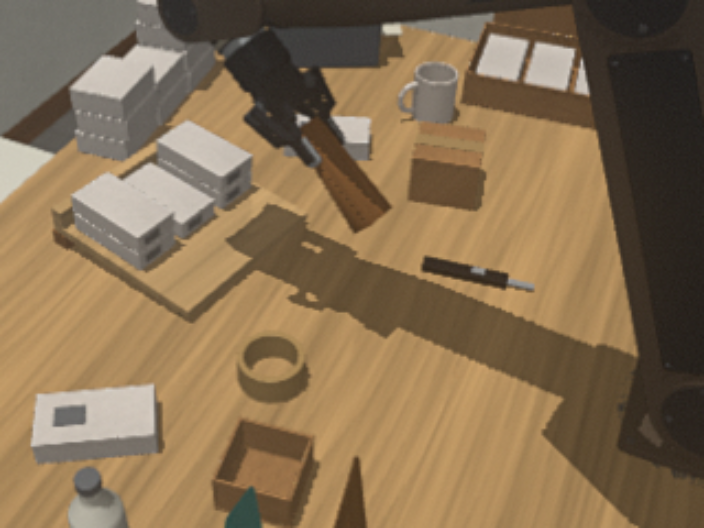

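Side crop: the wedge is held tilted, thin end up towards the riser and blunt end near (372,222). The holder is empty and nothing else has moved. I'll lower it.

```bash
python3 -m pendant '30 0 25 0 0 0;58 0 49 0 0 0;86 0 73 0 0 0;110 0 93 0 0 0;130 0 110 0 0 0;138 0 116 0 0 0;143 0 120 0 0 0;143 0 120 0 0 0'
python3 -c "
from h import *
st()"
```

```text
clock: 6.62
tcp_pos: [0.5323, 0.0228, 0.0847]
tcp_rot: [-2.754, 0.293, 1.282]
force: [-0.1, -0.5, -1.0]
opening: 0.045
grasp_force: 40.6
6.6167 [0.5323 0.0228 0.0847] y [-0.211 -0.978 -0.   ] z [-0.748  0.161 -0.644] q [-0.17  0.63  1.57  0.04  1.81  1.61] F [-0.1 -0.5 -1. ] open 0.045 grip 40.6
```

```bash
python3 -m pendant '2 0 2 0 0 0;3 0 3 0 0 0;3 0 3 0 0 0'
python3 -m pendant '0 0 0 0 0 0;0 0 0 0 0 0;0 0 0 0 0 0;0 0 0 0 0 0;0 0 0 0 0 0;0 0 0 0 0 0;0 0 0 0 0 0;0 0 0 0 0 0' -1
python3 -m pendant '-40 0 -30 0 0 0;-75 0 -65 0 0 0;-105 0 -90 0 0 0;-135 0 -115 0 0 0;-135 0 -115 0 0 0'
python3 -m pendant '0 0 0 0 50 0;0 0 0 0 50 0;0 0 0 0 50 0;0 0 0 0 50 0;0 0 0 0 50 0;0 0 0 0 50 0;0 0 0 0 50 0;0 0 0 0 50 0;0 0 0 0 50 0'
python3 - <<'E'
from h import *
st()
s=arm.grab_frame("side");t=arm.grab_frame("top")
o=np.zeros((480,800,3),np.uint8);o[:,:400]=cv2.resize(s["pixels"][160:280,260:360],None,fx=4,fy=4)
o[:,400:]=cv2.resize(t["pixels"][150:270,270:370],None,fx=4,fy=4)
cv2.imwrite("pics/c5.png",o)
E
```

```text
clock: 6.87
tcp_pos: [0.5327, 0.0226, 0.0814]
tcp_rot: [-2.755, 0.294, 1.28]
force: [0.7, 0.0, 0.5]
opening: 0.0451
grasp_force: 40.9
clock: 7.53
tcp_pos: [0.5316, 0.0227, 0.0797]
tcp_rot: [-2.753, 0.294, 1.284]
force: [-0.4, 0.2, -0.2]
opening: 0.0853
grasp_force: 0.0
clock: 7.95
tcp_pos: [0.5352, 0.0221, 0.2647]
tcp_rot: [-2.761, 0.294, 1.269]
force: [0.3, -0.4, 0.9]
opening: 0.0854
grasp_force: 0.0
clock: 8.7
tcp_pos: [0.5318, 0.0228, 0.2572]
tcp_rot: [-3.124, 0.333, 0.002]
force: [0.4, -0.9, 0.4]
opening: 0.0853
grasp_force: 0.0
8.7 [0.5318 0.0228 0.2572] y [-0.211 -0.978 -0.   ] z [-0.001  0.    -1.   ] q [-0.15 -0.05  1.9   0.    1.3   1.63] F [ 0.4 -0.9  0.4] open 0.0853 grip 0.0
```

View pics/c5.png

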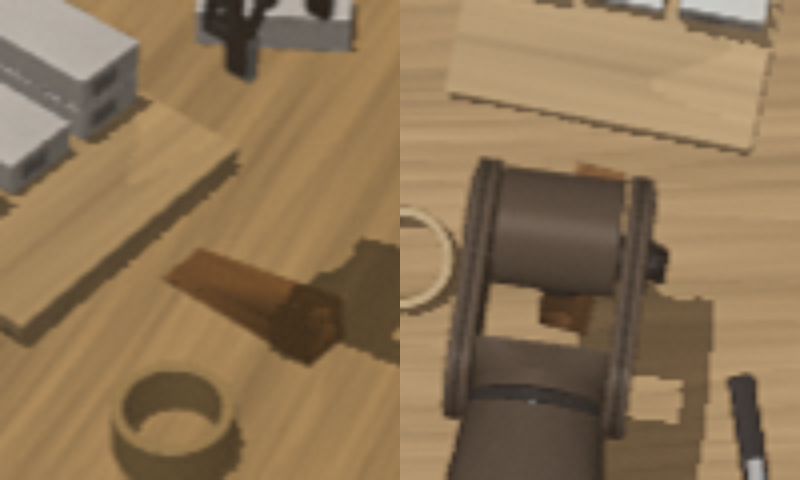

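The wedge lies flat. Its thin end faces the riser: side crop (167–203, 278–248), top crop (577–626, 163–178). The blunt end is at side crop (275–340, 325–360). Nothing else was disturbed.

```bash
python3 - <<'E'
from h import *
t=arm.grab_frame("top");s=arm.grab_frame("side")
S=lambda u,v,z:plane(s,(260+u/4,160+v/4),z)
T=lambda u,v,z:plane(t,(270+(u-400)/4,150+v/4),z)
a,b=S(203,248,.003),S(167,278,.003);print("tip side",a,b,(a+b)/2,np.linalg.norm(a-b))
a,b=T(577,163,.003),T(626,178,.003);print("tip top",a,b,(a+b)/2,np.linalg.norm(a-b))
c=S(308,363,0.0);d=S(340,337,.0);print("blunt bottom near,far side",c,d)
print("blunt top corners",S(278,318,.04),S(340,295,.04))
print("blunt bottom top-view",T(540,318,.03),T(580,330,.03))
go([.54,.015,.03])
E
```

```text
tip side [ 0.6134 -0.027   0.003 ] [0.6245 0.0182 0.003 ] [ 0.61895 -0.0044   0.003  ] 0.04654299087940098
tip top [0.6273 0.0163 0.003 ] [ 0.6126 -0.0278  0.003 ] [ 0.61995 -0.00575  0.003  ] 0.04648548160447516
blunt bottom near,far side [0.4844 0.0533 0.    ] [ 0.4723  0.0165 -0.    ]
blunt top corners [0.5105 0.0551 0.04  ] [0.4769 0.0112 0.04  ]
blunt bottom top-view [0.4874 0.0518 0.03  ] [0.4759 0.0166 0.03  ]
shift [  7.8   5.6 226.9] turn [0. 0. 0.]
```

```bash
python3 -c "
from h import *
go([.496,.0245,.008],rotdown(-103))"
```

```text
shift [-37.1   5.6 248.9] turn [0.  0.1 0.8]
```

```bash
python3 -m pendant '-37 6 40 0 0 1;-37 6 80 0 0 1;-37 6 120 0 0 1;-37 6 160 0 0 1;-37 6 200 0 0 1;-37 6 230 0 0 1;-37 6 243 0 0 1;-37 6 248 0 0 1;-37 6 248 0 0 1'
python3 -m pendant '0 0 0 0 0 0;0 0 0 0 0 0;0 0 0 0 0 0;0 0 0 0 0 0;0 0 0 0 0 0;0 0 0 0 0 0;0 0 0 0 0 0;0 0 0 0 0 0' 1 100
python3 -c "
from h import *
st()"
```

```text
clock: 9.65
tcp_pos: [0.4951, 0.0242, 0.0073]
tcp_rot: [-3.121, 0.361, 0.006]
force: [-0.7, 0.1, 0.5]
opening: 0.0853
grasp_force: 0.0
clock: 10.32
tcp_pos: [0.4976, 0.0241, 0.0114]
tcp_rot: [3.121, -0.361, 0.007]
force: [-0.1, 0.3, 6.3]
opening: 0.0431
grasp_force: 102.0
10.3167 [0.4976 0.0241 0.0114] y [-0.228 -0.974 -0.001] z [ 0.005 -0.001 -1.   ] q [-0.16  0.2   2.14  0.    0.8   1.64] F [-0.1  0.3  6.3] open 0.0431 grip 102.0
```

```bash
python3 -m pendant '0 0 -3 0 0 0;10 0 -3 0 0 0;20 0 -3 0 0 0;30 0 -3 0 0 0;40 0 -3 0 0 0;50 0 -3 0 0 0;60 0 -3 0 0 0;65 0 -3 0 0 0;70 0 -3 0 0 0;70 0 -3 0 0 0'
python3 -c "
from h import *
st()"
```

```text
clock: 11.15
tcp_pos: [0.5624, 0.0086, 0.0116]
tcp_rot: [-3.12, 0.361, 0.009]
force: [-4.9, 0.1, 1.8]
opening: 0.0432
grasp_force: 101.4
11.15 [0.5624 0.0086 0.0116] y [-0.228 -0.974  0.   ] z [-0.006  0.001 -1.   ] q [-0.17  0.33  1.97  0.    0.84  1.64] F [-4.9  0.1  1.8] open 0.0432 grip 101.4
```

```bash
python3 -m pendant '8 0 0 0 0 0;16 0 0 0 0 0;24 0 0 0 0 0;32 0 0 0 0 0;40 0 0 0 0 0;48 0 0 0 0 0;54 0 0 0 0 0;60 0 0 0 0 0;60 0 0 0 0 0'
python3 -c "
from h import *
st()"
```

```text
clock: 11.9
tcp_pos: [0.6212, -0.0049, 0.0114]
tcp_rot: [-3.12, 0.36, 0.006]
force: [-4.1, 0.4, 3.7]
opening: 0.0431
grasp_force: 101.5
11.9 [ 0.6212 -0.0049  0.0114] y [-0.228 -0.974 -0.   ] z [-0.004  0.001 -1.   ] q [-0.17  0.43  1.83  0.    0.88  1.63] F [-4.1  0.4  3.7] open 0.0431 grip 101.5
```

```bash
python3 -m pendant '3 0 0 0 0 0;6 0 0 0 0 0;9 0 0 0 0 0;9 0 0 0 0 0'
python3 -m pendant '3 0 0 0 0 0;5 0 0 0 0 0;5 0 0 0 0 0'
python3 -m pendant '3 0 0 0 0 0;5 0 0 0 0 0;5 0 0 0 0 0'
python3 - <<'E'
from h import *
st()
s=arm.grab_frame("side");cv2.imwrite("pics/c6.png",cv2.resize(s["pixels"][140:270,190:350],None,fx=4.5,fy=4.5,interpolation=2))
E
```

```text
clock: 12.23
tcp_pos: [0.6293, -0.0068, 0.0114]
tcp_rot: [-3.12, 0.36, 0.008]
force: [-6.2, 0.8, 1.7]
opening: 0.043
grasp_force: 101.6
clock: 12.48
tcp_pos: [0.6314, -0.0072, 0.0114]
tcp_rot: [-3.119, 0.36, 0.021]
force: [-15.9, 1.6, 10.0]
opening: 0.0432
grasp_force: 102.2
clock: 12.73
tcp_pos: [0.6321, -0.0072, 0.0113]
tcp_rot: [-3.12, 0.356, 0.04]
force: [-25.5, 5.4, 18.0]
opening: 0.0429
grasp_force: 102.3
12.7333 [ 0.6321 -0.0072  0.0113] y [-0.225 -0.974  0.001] z [-0.025  0.004 -1.   ] q [-0.17  0.46  1.79  0.    0.92  1.63] F [-25.5   5.4  18. ] open 0.0429 grip 102.3
```

View pics/c6.png

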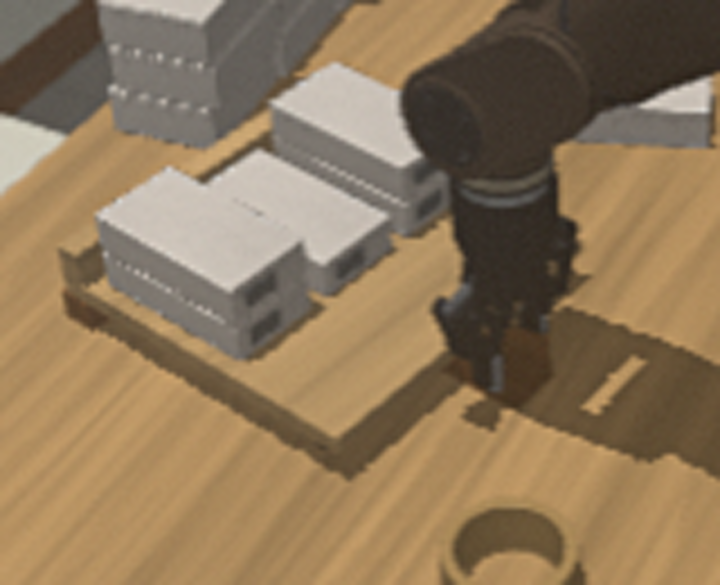

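The crop shows the riser level, with the wedge under mid-edge and its blunt end at (525,370). I'll push a little harder and then release.

```bash
python3 -m pendant '3 0 0 0 0 0;4 0 0 0 0 0;4 0 0 0 0 0;4 0 0 0 0 0'
python3 -m pendant '0 0 0 0 0 0;0 0 0 0 0 0;0 0 0 0 0 0;0 0 0 0 0 0;0 0 0 0 0 0;0 0 0 0 0 0;0 0 0 0 0 0' -1
python3 -c "
from h import *
st()"
```

```text
clock: 13.12
tcp_pos: [0.6324, -0.007, 0.0112]
tcp_rot: [-3.119, 0.354, 0.055]
force: [-35.3, 6.1, 25.6]
opening: 0.0432
grasp_force: 102.9
clock: 13.7
tcp_pos: [0.6449, -0.0108, 0.012]
tcp_rot: [-3.121, 0.361, -0.001]
force: [0.9, -0.2, 0.4]
opening: 0.0852
grasp_force: 0.0
13.7 [ 0.6449 -0.0108  0.012 ] y [-0.228 -0.974 -0.   ] z [ 0. -0. -1.] q [-0.17  0.47  1.77  0.    0.9   1.63] F [ 0.9 -0.2  0.4] open 0.0852 grip 0.0
```

```bash
python3 -m pendant '-12 0 0 0 0 0;-12 0 -20 0 0 0;-12 0 -55 0 0 0;-30 0 -95 0 0 0;-60 0 -130 0 0 0;-90 0 -150 0 0 0;-120 0 -150 0 0 0;-120 0 -150 0 0 0;-120 0 -150 0 0 0'
python3 - <<'E'
from h import *
st()
s=arm.grab_frame("side");cv2.imwrite("pics/c7.png",cv2.resize(s["pixels"][140:270,190:350],None,fx=4.5,fy=4.5,interpolation=2))
E
```

```text
clock: 14.45
tcp_pos: [0.5267, 0.0172, 0.1623]
tcp_rot: [3.121, -0.36, 0.001]
force: [0.5, -0.4, -0.1]
opening: 0.0856
grasp_force: 0.0
14.45 [0.5267 0.0172 0.1623] y [-0.228 -0.974 -0.   ] z [ 0.001 -0.    -1.   ] q [-0.16  0.03  2.   -0.    1.11  1.64] F [ 0.5 -0.4 -0.1] open 0.0856 grip 0.0
```

View pics/c7.png

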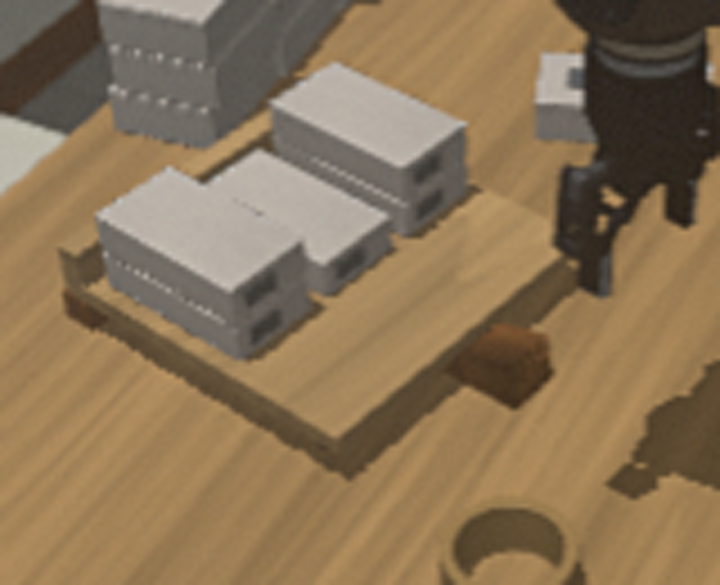

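Side crop: the wedge is jammed under the middle with its blunt end at (500–550, 330–405). The board corner is at (345,470), as when it was pushed level. I'll give the blunt end one firm push with shut fingers to make sure of the jam.

```bash
python3 -m pendant '0 0 0 0 0 0;0 0 0 0 0 0;0 0 0 0 0 0;0 0 0 0 0 0;0 0 0 0 0 0;0 0 0 0 0 0;0 0 0 0 0 0;0 0 0 0 0 0' 1 40
python3 -m pendant '40 0 40 0 0 0;40 0 80 0 0 0;40 0 115 0 0 0;40 0 135 0 0 0;40 0 146 0 0 0;40 0 146 0 0 0'
python3 -m pendant '5 0 0 0 0 0;10 0 0 0 0 0;15 0 0 0 0 0;20 0 0 0 0 0;23 0 0 0 0 0;26 0 0 0 0 0;28 0 0 0 0 0;28 0 0 0 0 0'
```

```text
clock: 15.17
tcp_pos: [0.5277, 0.0168, 0.162]
tcp_rot: [-3.121, 0.361, 0.0]
force: [-0.6, 0.8, 0.4]
opening: 0.0001
grasp_force: 0.0
clock: 15.67
tcp_pos: [0.5642, 0.008, 0.0129]
tcp_rot: [-3.12, 0.361, 0.01]
force: [0.1, 0.4, 0.6]
opening: 0.0001
grasp_force: 0.0
clock: 16.33
tcp_pos: [0.5944, 0.0011, 0.0163]
tcp_rot: [3.121, -0.361, 0.001]
force: [0.1, -0.1, -0.9]
opening: 0.0004
grasp_force: 0.0
```

```bash
python3 -m pendant '3 0 0 0 0 0;6 0 0 0 0 0;9 0 0 0 0 0;9 0 0 0 0 0'
python3 -m pendant '3 0 0 0 0 0;6 0 0 0 0 0;6 0 0 0 0 0'
```

```text
clock: 16.67
tcp_pos: [0.603, -0.0009, 0.016]
tcp_rot: [-3.121, 0.361, 0.0]
force: [-0.0, 0.8, -0.5]
opening: -0.0001
grasp_force: 0.0
clock: 16.92
tcp_pos: [0.6035, -0.0009, 0.0158]
tcp_rot: [-3.12, 0.359, 0.025]
force: [-14.4, 2.6, 13.0]
opening: -0.0004
grasp_force: 8.0
```

```bash
python3 -m pendant '3 0 0 0 0 0;6 0 0 0 0 0;6 0 0 0 0 0'
python3 -m pendant '3 0 0 0 0 0;5 0 0 0 0 0;5 0 0 0 0 0'
```

```text
clock: 17.17
tcp_pos: [0.6036, -0.001, 0.0158]
tcp_rot: [-3.119, 0.358, 0.052]
force: [-30.6, 4.9, 27.1]
opening: 0.0
grasp_force: 16.7
clock: 17.42
tcp_pos: [0.6037, -0.001, 0.0159]
tcp_rot: [-3.118, 0.357, 0.074]
force: [-43.0, 5.3, 38.5]
opening: 0.0003
grasp_force: 23.7
```

The wedge holds against 43 N without moving, so it is jammed. I'll back off and hand in.

```bash
python3 -m pendant '-10 0 0 0 0 0;-25 0 0 0 0 0;-45 0 0 0 0 0;-55 0 -30 0 0 0;-60 0 -70 0 0 0;-60 0 -110 0 0 0;-60 0 -150 0 0 0;-60 0 -150 0 0 0;-60 0 -150 0 0 0'
python3 - <<'E'
from h import *
st()
s=arm.grab_frame("side");cv2.imwrite("pics/c8.png",cv2.resize(s["pixels"][140:270,190:350],None,fx=4.5,fy=4.5,interpolation=2))
E
```

```text
clock: 18.17
tcp_pos: [0.5632, 0.0087, 0.1702]
tcp_rot: [3.12, -0.36, 0.013]
force: [0.4, 0.3, -0.2]
opening: 0.0004
grasp_force: 0.0
18.1667 [0.5632 0.0087 0.1702] y [-0.228 -0.974 -0.001] z [ 0.008 -0.001 -1.   ] q [-0.16  0.1   1.91 -0.    1.12  1.64] F [ 0.4  0.3 -0.2] open 0.0004 grip 0.0
```

View pics/c8.png

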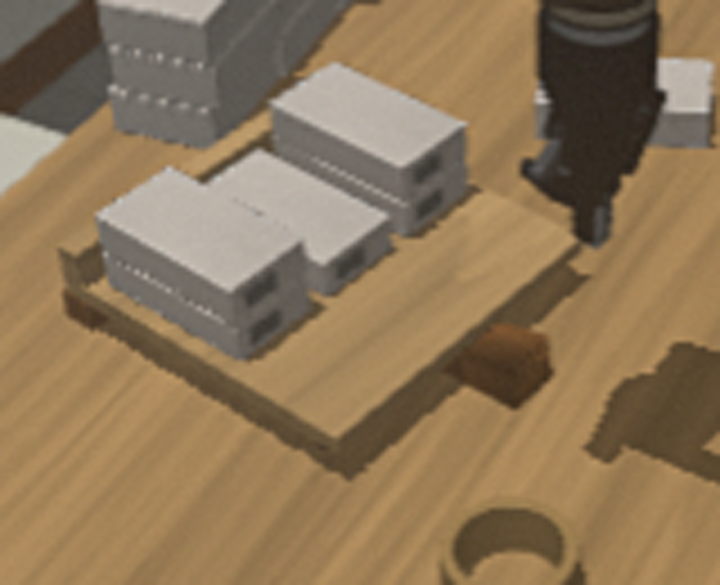

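The wedge is unchanged, with its blunt end at (525,365) in the crop. The riser is level and the gripper is clear.

```bash
python3 -c "
from cell import arm
print(arm.job_done())"
```

```text
the job is handed in; nothing more can be done
None
```

I've handed the job in (no verdict came back): the wedge was laid flat, let go, then retaken and jammed under the middle of the riser's front edge, where it held against a 43 N push; the riser looks level, the gripper is clear, and I saw nothing else moved.

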